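# Press the proud locating pin home in a plaster mould

### The arm

A 7-joint arm with a two-finger parallel gripper is mounted at the origin on the work surface. World frame = base frame: x ahead of the robot, y to its left, z up, the work surface at z = 0. Lengths are in m, angles in rad, forces in N, time in s.
With the tool pointing down it reaches from about 0.425 to 0.95 m from the base axis. Payload 4.7 kg.
Tool frame: the origin (TCP) lies between the finger pads; the fingertips stand 19 mm ahead of it and the grasp point (between the pads) is the TCP; z points along the fingers, y is the line along which they close (so a half turn about z gives the same grasp; the last joint's range is limited). The gripper opens to 85 mm and grips with 20 to 120 N. Pads are 22 mm wide; open, the fingers measure 114 mm over their backs; the gripper's body (76 mm by 85 mm) begins 54 mm behind the grasp point. The pads swing forward as they close: fully open they stand 13 mm farther back than shut.
Start: joints at [1.072, 0.469, -0.049, 1.532, 0.024, 1.141, -0.082], TCP at [0.306, -0.602, 0.25] pointing down, gripper open.
Joint ranges: [-2.59, 2.59], [-0.33, 1.99], [-1.39, 1.29], [0.1, 2.45], [-1.04, 4.18], [0.21, 1.99], [-2.66, 2.66]. Speed limits (rad/s): [2.57, 2.57, 3.14, 3.14, 3.14, 3.14, 3.14].

### API

Orientations are given as a unit quaternion [w, x, y, z].
In Python, from workcell import ctrl gives the robot as it stands. The module is installed in compiled form; this text tells all that it offers.
- The arm moves only by the tool play_rows, never from a script. Its argument "steps" is a list of rows, each a list of 5 numbers: the finger opening in m, from 0 to 0.0854, then the shift along the tool's x, y, z in m, then the turn about the tool's z in rad. In form: [[gripper, tx, ty, tz, yaw], ...]. A call has 1 to 5 rows; each row is the pose to reach, as a shift and turn from the pose commanded when the call began, along the tool's axes at that moment; what a row does not reach only later rows make up. A row lasts 1/10 s, in which the tool goes at most 50 mm and 8.59 degrees, less where a joint would pass 70% of its speed; a pose out of reach is approached as far as the arm can. A call with a gripper value outside its range is refused whole. The fingers move at their own pace and stop on an object; "newtons" is the grip in N (left out, the last holds). Time passes only in rows, so rows that repeat a pose let the fingers close. It gives the time, the measured TCP pose, the force, the opening and the grip force at its end, in the units of the state.
- ctrl.read_state(): the state, without advancing time (a new reading comes with each control period).
- ctrl.get_image(name): name is "scene" or "side" or "wrist"; returns a dict with "frame" (420x560x3 uint8, red, green, blue), "mtx" (3x3 intrinsics, pixels), "R" (3x3) and "t" (3): a world point X has camera coordinates R X + t; the wrist camera has in their place "mount" (4x4, takes a point from camera to tool coordinates, whose origin is the TCP and whose axes are the flange's). Camera axes: x right, y down, z forward; pixel columns grow to the right and rows downward; lengths in m; the calibration is good to about 2 mm. The wrist camera is an equidistant fisheye: a pixel r from the principal point sees the ray r / f radians off the axis. A picture is of the moment at which its call begins: read the wrist's pose just before it. There is no depth.
- ctrl.job_done(): hands the job in; it is judged then, once.
The state is a dict: "clock": time; "joints": joint angles; "dq": joint speeds; "joint_efforts": joint torques, N m; "position": TCP position; "orientation": TCP orientation; "force": force on the tool from outside, world axes, zero at the start; "moment": the same for the moment, N m; "opening": finger opening in m; "finger_force": force on a finger pad.
Only numpy, scipy, OpenCV 4.12 (cv2) and the standard library are available. Lean on these libraries where they do the work, as an engineer would, in place of code of your own. Each camera call takes 0.05 s, during which the arm holds its last target. There are 200 camera calls.

### The job

One of the four steel locating pins in the plaster mould has worked up and stands proud of the others. Press it down gently with the fingertips until it is fully home like the rest, then withdraw. Do not pull it up, leave the other three pins untouched, and leave the pieces on and in the mould and the other loose things on the bench where they are.

Things in the scene. Friction and masses are not known exactly. Their poses are not given: they have to be found in the camera images.
- mould: fixed plaster half mould, a block 240 x 200 x 55 mm with a 130 x 100 mm recess 25 mm deep in its top; origin at the centre of its underside on the table, x along the 240 mm side, z up. Its four locating pins stand at x = +-92.5 mm, y = +-75 mm, near the corners. Which corner has the proud pin varies.
- guide_proud: steel collar, 40 mm across and 2 mm high, on the mould's top face round the pin that stands proud; origin on its axis at the mould's top face (55 mm above the table), z up. Fixed. With the pin home the flat top of the head is 11 mm above this origin. 
- pin_proud (a joint): steel locating pin: head 32 mm across and 9 mm thick, a steel flange topped by a flat 6 mm dark rubber pad, on a 16 mm stem sliding vertically in the mould. Value = how far it stands proud, m, upward positive; 0 = home, the head resting on its collar against a hard stop; 45 mm = the upper stop. Stiff slide: about 4 N moves it, and it stays where it is left. This is the pin that has worked up, by 20 to 28 mm at the start.
- pin_proud_top (a point): centre of the flat top of the proud pin's rubber-padded head, 11 mm above the mould's top face when home; moves with the pin. The pad yields about 1 mm per 6 N (4 mm at most) and springs back.
- guide_b: steel collar, 40 mm across and 2 mm high, on the mould's top face round another pin, already home (head sitting on the collar); origin on its axis at the mould's top face (55 mm above the table), z up. Fixed. With the pin home the flat top of the head is 11 mm above this origin. 
- pin_b (a joint): steel locating pin: head 32 mm across and 9 mm thick, a steel flange topped by a flat 6 mm dark rubber pad, on a 16 mm stem sliding vertically in the mould. Value = how far it stands proud, m, upward positive; 0 = home, the head resting on its collar against a hard stop; 45 mm = the upper stop. Stiff slide: about 4 N moves it, and it stays where it is left. Already home: leave alone.
- guide_c: steel collar, 40 mm across and 2 mm high, on the mould's top face round another pin, already home (head sitting on the collar); origin on its axis at the mould's top face (55 mm above the table), z up. Fixed. With the pin home the flat top of the head is 11 mm above this origin. 
- pin_c (a joint): steel locating pin: head 32 mm across and 9 mm thick, a steel flange topped by a flat 6 mm dark rubber pad, on a 16 mm stem sliding vertically in the mould. Value = how far it stands proud, m, upward positive; 0 = home, the head resting on its collar against a hard stop; 45 mm = the upper stop. Stiff slide: about 4 N moves it, and it stays where it is left. Already home: leave alone.
- guide_d: steel collar, 40 mm across and 2 mm high, on the mould's top face round another pin, already home (head sitting on the collar); origin on its axis at the mould's top face (55 mm above the table), z up. Fixed. With the pin home the flat top of the head is 11 mm above this origin. 
- pin_d (a joint): steel locating pin: head 32 mm across and 9 mm thick, a steel flange topped by a flat 6 mm dark rubber pad, on a 16 mm stem sliding vertically in the mould. Value = how far it stands proud, m, upward positive; 0 = home, the head resting on its collar against a hard stop; 45 mm = the upper stop. Stiff slide: about 4 N moves it, and it stays where it is left. Already home: leave alone.
- relief: loose fired terracotta leaf relief, 108 x 80 mm, about 16 mm thick, lying in the recess, below the mould's top face; origin at centre of underside. Leave alone.
- cone: loose terracotta cone, 28 mm across at the foot, 40 mm tall, standing on the mould's rim midway between the two pins at its +x end; origin at centre of underside. Leave alone.
- lid_knob: loose white ceramic lid knob, 30 mm across, 28 mm tall, standing on the mould's rim midway between the two pins at its -x end; origin at centre of underside. Leave alone.
- spare_pin: loose spare steel pin standing head (rubber pad) down on the table close to the mould's -y side, head 32 mm across, 49 mm tall in all; origin at centre of underside. Leave alone.
- jar: loose closed jar, 68 mm across, 85 mm tall, on the table left of the mould; origin at centre of underside. Leave alone.
- bowl: loose white bowl, 120 mm across, 50 mm tall, on the table left of the mould; origin at centre of underside. Leave alone.
- spatula: loose wooden-handled spatula, 200 mm long, lying on the table right of the mould; origin on its underside, x along it. Leave alone.
- brush: loose wooden-handled brush, 200 mm long, lying on the table right of the mould; origin on its underside, x along it. Leave alone.

How it is judged:
On the way, in this order (a step that is already met when the one before it is completed fails the run):
1. the fingertips touch the proud pin (contact force between the fingers and guide_proud above 0.5 N), for 0.04 s.
2. the pin is pressed home (value of joint pin_proud below 0.002 m), for 0.1 s.
At the end, for the whole second after the job is handed in: The proud pin is within 2 mm of home, the other three pins are within 2 mm of home, and no bystander has moved more than 10 mm (value of joint each of pin_proud, pin_b, pin_c, pin_d below 0.002 m and distance of each of relief, cone, lid_knob, spare_pin, jar, bowl, spatula, brush from where it was at the start of the episode below 0.01 m); the robot touches nothing.
It fails at once if the proud pin is drawn upwards (more than 34 mm proud) (value of joint pin_proud above 0.034 m).
It fails at once if the proud pin is pressed or squeezed hard (over 40 N) (contact force between the fingers and guide_proud above 40 N).
It fails at once if the proud pin is pressed with something other than the fingers (over 1 N) (contact force between the arm and guide_proud above 1 N).
It fails at once if another pin is touched (over 1 N) or drawn up (over 3 mm) (contact force between any of the fingers, the arm and guide_b above 1 N or contact force between any of the fingers, the arm and guide_c above 1 N or contact force between any of the fingers, the arm and guide_d above 1 N or value of joint any of pin_b, pin_c, pin_d above 0.003 m).
It fails at once if a bystander is moved more than 10 mm (distance of any of relief, cone, lid_knob, spare_pin, jar, bowl, spatula, brush from where it was at the start of the episode above 0.01 m).
It also fails if it takes over 32 s, if anything falls off the work surface, if the arm or the gripper's body presses on something with over 40 N, if the wrist force passes 120 N, or if a joint passes its speed limit or range.

## Working session

There is one attempt and no reset: what is moved stays moved. The work goes in short steps, Python scripts to look and compute and a tool call to move; the robot and the scene stay as the last step left them, time stands still between calls to the robot, and variables do not carry over. Pictures are saved under pics/ and viewed, at most 10 in all, crops included, and the job is handed in when it is done.

Besides the shell and the picture viewer there is one more tool, called after ">>>" as name(argument=value, ...), one argument or row to a line, values as JSON. play_rows: Moves the arm, as the interface text tells. Its arguments: {"type":"object","properties":{"steps":{"type":"array"},"newtons":{"type":"number"}},"required":["steps"]}

```bash
mkdir -p pics
python3 - <<'E'
from workcell import ctrl
import cv2,numpy as np,pickle
s=ctrl.read_state();print(s)
d={}
for n in("scene","side","wrist"):
    d[n]=ctrl.get_image(n);cv2.imwrite(f"pics/{n}0.png",d[n]["frame"][...,::-1])
    print(n,{k:np.round(v,3).tolist() for k,v in d[n].items() if k!="frame"})
pickle.dump((s,d),open("d0.pkl","wb"))
E
```

```text
{'clock': 0.0, 'joints': array([ 1.07212105,  0.46945761, -0.04862372,  1.53367371,  0.02410196,
        1.14096898, -0.08227561]), 'dq': array([ 0.00041307,  0.00124464, -0.00158378, -0.00096737,  0.00013722,
        0.00095457,  0.00129307]), 'joint_efforts': array([ 1.74752618e-03, -5.10308611e+01, -4.64605715e-02, -2.37718302e+01,
        1.06938975e-02,  7.48771301e-03, -2.24654215e-06]), 'position': array([ 0.30534954, -0.60139096,  0.24925911]), 'orientation': array([-9.27460041e-04,  9.72530498e-01,  2.32773512e-01, -2.51479108e-04]), 'force': array([ 0.63324148, -0.45787169,  0.40320675]), 'moment': array([-0.02033154, -0.07924356, -0.05729063]), 'finger_force': 0.0, 'opening': 0.0855022362036082}
scene {'mtx': [[381.132, 0.0, 280.409], [0.0, 381.132, 205.507], [0.0, 0.0, 1.0]], 'R': [[0.251, 0.968, 0.003], [0.8, -0.205, -0.564], [-0.546, 0.144, -0.826]], 't': [-0.156, -0.403, 1.378]}
side {'mtx': [[503.551, 0.0, 293.501], [0.0, 503.551, 204.526], [0.0, 0.0, 1.0]], 'R': [[-0.979, -0.204, 0.006], [-0.128, 0.593, -0.795], [0.159, -0.779, -0.606]], 't': [0.558, 0.116, 1.203]}
wrist {'mtx': [[325.192, 0.0, 277.121], [0.0, 325.192, 207.101], [0.0, 0.0, 1.0]], 'mount': [[0.0, -0.945, -0.328, 0.084], [1.0, 0.0, 0.0, 0.0], [-0.0, -0.328, 0.945, -0.124], [0.0, 0.0, 0.0, 1.0]]}
```

View pics/scene0.png

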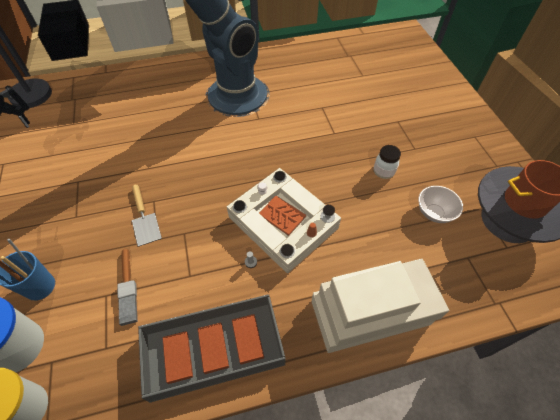

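View pics/side0.png

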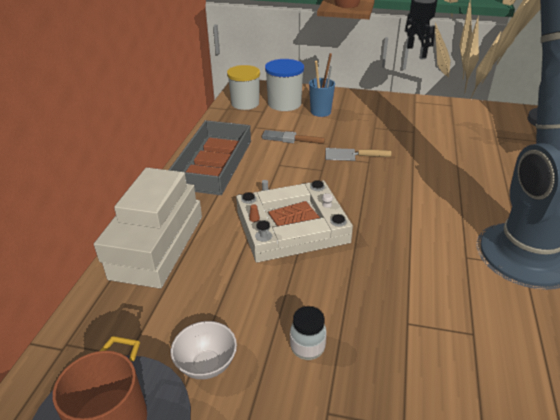

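The scene view shows the four dark pads at about (280,176), (239,206), (288,251) and (330,211). The side view shows them at (248,197), (317,185), (338,219) and (263,228). The one at scene (330,211), side (263,228), near the cone, looks proud. I'll triangulate all four to check.

```bash
cat > h.py <<'E'
import cv2,numpy as np,pickle
def blob(im,p,w=13,k=4,th=70):
    x,y=p;c=im["frame"][y-w:y+w+1,x-w:x+w+1]
    g=cv2.resize(c,None,fx=k,fy=k,interpolation=cv2.INTER_CUBIC).max(2)
    n,l,st,ce=cv2.connectedComponentsWithStats((g<th).astype(np.uint8))
    i=1+np.argmin(np.linalg.norm(ce[1:]-g.shape[0]/2,axis=1)+1000*(st[1:,4]<200))
    return (ce[i]+.5)/k-.5+[x-w,y-w],st[i,2:]/k
def ray(im,uv):
    v=im["R"].T@np.linalg.solve(im["mtx"],[*uv,1]);return -im["R"].T@im["t"],v/np.linalg.norm(v)
def tri(rs):
    A=b=0
    for c,v in rs:
        P=np.eye(3)-np.outer(v,v);A=A+P;b=b+P@c
    X=np.linalg.solve(A,b)
    return X,[np.linalg.norm((np.eye(3)-np.outer(v,v))@(X-c)) for c,v in rs]
E
python3 - <<'E'
from h import *
s,d=pickle.load(open("d0.pkl","rb"))
for a in[(280,176),(239,206),(288,251),(330,211)]:
    ua,wa=blob(d["scene"],a);ra=ray(d["scene"],ua)
    z=ra[0]+ra[1]*((.064-ra[0][2])/ra[1][2])
    print(a,ua.round(1),wa,"plane",z.round(4))
    for b in[(248,197),(317,185),(338,219),(263,228)]:
        ub,wb=blob(d["side"],b);X,e=tri([ra,ray(d["side"],ub)])
        if max(e)<.006:print("  ",b,ub.round(1),wb,X.round(4),np.round(e,4))
a=d["scene"]["frame"][160:275,215:350];b=d["side"]["frame"][170:270,225:360]
cv2.imwrite("pics/c.png",np.vstack([cv2.resize(a[:100],(540,400))[:300] if 0 else cv2.resize(a,(345,295)),cv2.resize(b,(345,256))])[...,::-1])
E
```

```text
(280, 176) [279.3 175.6] [ 10.25   9.25 294.  ] plane [0.4538 0.0404 0.064 ]
   (317, 185) [317.1 184. ] [ 11.5   8.  283. ] [0.511  0.0241 0.1407] [0.0023 0.0023]
   (338, 219) [337.9 218.6] [ 12.75   8.75 349.25] [0.4525 0.041  0.0617] [0.0005 0.0005]
(239, 206) [238.9 205.5] [ 10.75  10.   343.  ] plane [ 0.5265 -0.0903  0.064 ]
   (317, 185) [317.1 184. ] [ 11.5   8.  283. ] [ 0.5256 -0.0901  0.0622] [0.0003 0.0003]
   (338, 219) [337.9 218.6] [ 12.75   8.75 349.25] [ 0.4611 -0.084  -0.036 ] [0.0037 0.0037]
(288, 251) [286.7 249.8] [ 11.75  11.5  416.25] plane [ 6.875e-01 -6.000e-04  6.400e-02]
   (248, 197) [247.9 196.2] [ 11.75   8.   301.  ] [ 0.6872 -0.      0.0622] [0.0007 0.0007]
   (263, 228) [262.5 225.1] [ 12.75   9.75 397.75] [ 0.6482  0.012  -0.0159] [0.001 0.001]
(330, 211) [328.4 210. ] [ 11.    11.   363.75] plane [0.6    0.1383 0.064 ]
   (248, 197) [247.9 196.2] [ 11.75   8.   301.  ] [0.6513 0.1118 0.1481] [0.0003 0.0003]
   (263, 228) [262.5 225.1] [ 12.75   9.75 397.75] [0.6142 0.1314 0.0865] [0.0006 0.0006]
```

View pics/c.png

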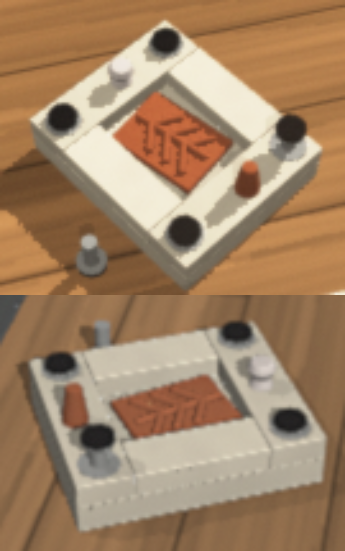

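The proud pin is at about (0.614, 0.131), on the mould's +x +y corner. Its pad is about 24.5 mm above the others, so its top is near z = 0.09. I'll close the gripper and travel there at z = 0.25.

>>> play_rows(
  steps=[
    [0,0.036,-0.03,0,0],
    [0,0.072,-0.061,0,0],
    [0,0.108,-0.091,0,0],
    [0,0.144,-0.122,0,0],
    [0,0.18,-0.152,0,0],
  ],
  newtons=20,
)

```text
clock: 0.65
position: [0.3976, -0.3828, 0.2501]
orientation: [-0.0, 0.973, 0.233, -0.0]
force: [1.1, -0.2, 0.8]
opening: 0.0122
finger_force: 0.0
```

>>> play_rows(
  steps=[
    [0,0.036,-0.03,0,0],
    [0,0.072,-0.061,0,0],
    [0,0.108,-0.091,0,0],
    [0,0.144,-0.122,0,0],
    [0,0.18,-0.152,0,0],
  ],
)

```text
clock: 1.15
position: [0.4892, -0.1659, 0.2503]
orientation: [0.0, 0.973, 0.233, -0.0]
force: [0.2, 0.4, -0.7]
opening: 0.0001
finger_force: 0.0
```

>>> play_rows(
  steps=[
    [0,0.036,-0.03,0,0],
    [0,0.072,-0.061,0,0],
    [0,0.108,-0.091,0,0],
    [0,0.144,-0.122,0,0],
    [0,0.18,-0.152,0,0],
  ],
)

```text
clock: 1.65
position: [0.5809, 0.0509, 0.2502]
orientation: [0.0, 0.973, 0.233, -0.0]
force: [0.6, 0.2, 0.5]
opening: 0.0001
finger_force: 0.0
```

>>> play_rows(
  steps=[
    [0,0.033,-0.028,0,0],
    [0,0.066,-0.056,0,0],
    [0,0.066,-0.056,0.05,0],
    [0,0.066,-0.056,0.1,0],
    [0,0.066,-0.056,0.1,0],
  ],
)

```text
clock: 2.15
position: [0.6092, 0.1275, 0.1431]
orientation: [0.0, 0.972, 0.233, -0.008]
force: [-0.6, -0.4, -0.2]
opening: -0.0001
finger_force: 0.0
```

Run:
```python
from h import *
from workcell import ctrl
s=ctrl.read_state();d={n:ctrl.get_image(n) for n in("wrist","side","scene")}
pickle.dump((s,d),open("d1.pkl","wb"));print(s["position"],s["force"])
a=d["side"]["frame"][120:270,200:360];b=d["scene"]["frame"][110:260,240:400]
r=np.hstack([cv2.resize(a,(320,300)),cv2.resize(b,(320,300))])
cv2.imwrite("pics/m1.png",r[...,::-1]);cv2.imwrite("pics/w1.png",d["wrist"]["frame"][...,::-1])
```

```text
[0.60921134 0.12747162 0.14311214] [-0.60022835 -0.40740529 -0.16453038]
```

View pics/m1.png

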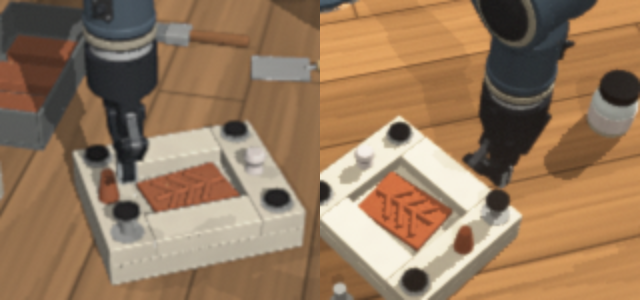

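View pics/w1.png

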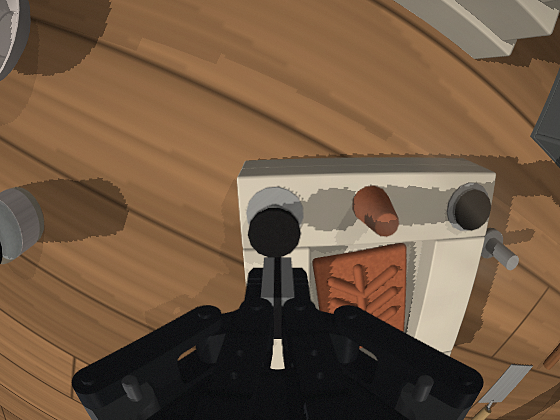

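The wrist view shows the proud pad at about (274,232), ahead of the closed fingertips. The cone is at (375,210), well clear. I'll cast the pad's ray down to the pin-top height.

Run:
```python
from h import *
from workcell import ctrl
from scipy.spatial.transform import Rotation as Ro
s=ctrl.read_state();w=ctrl.get_image("wrist");print(s["clock"],s["position"],s["orientation"],s["force"])
R=Ro.from_quat(s["orientation"],scalar_first=True).as_matrix()
g=cv2.cvtColor(w["frame"],cv2.COLOR_RGB2GRAY)[185:262,235:315]
x,y,ww,hh=200,0,0,0
m=(g<60).astype(np.uint8);rows=np.where(m.any(1))[0]
for r in range(rows[0],m.shape[0],5):
    c=np.where(m[r])[0]; 
    if len(c):print(r+185,c.min()+235,c.max()+235)
def cast(u,v,z):
    K=w["mtx"];p=np.array([(u-K[0,2]),(v-K[1,2])]);th=np.hypot(*p)/K[0,0]
    d=np.r_[p/np.hypot(*p)*np.sin(th),np.cos(th)];M=w["mount"]
    d=R@M[:3,:3]@d;c=s["position"]+R@M[:3,3];return c+d*((z-c[2])/d[2])
pts=np.column_stack(np.where(m[:50]))[:,::-1]+[235,185]
(c,r)=cv2.minEnclosingCircle(pts.astype(np.float32));print(c,r,cast(*c,.0905))
for q in[(274,232),(c[0]-r,c[1]),(c[0]+r,c[1])]:print(q,cast(*q,.0905))
print("tool axes",R[:,0],R[:,1],R[:,2])
```

```text
2.3 [0.61543676 0.12920521 0.15226827] [-8.76599797e-05  9.72599472e-01  2.32482760e-01  1.42314075e-03] [0.22438497 1.2668383  0.74975346]
211 270 274
216 261 285
221 254 290
226 250 294
231 249 295
236 248 296
241 248 295
246 250 294
251 252 291
256 257 286
261 264 290
(271.5, 232.5) 23.547922134399414 [0.61693632 0.13321547 0.0905    ]
(274, 232) [0.61794518 0.13197959 0.0905    ]
(247.9520778656006, 232.5) [0.61024021 0.14631986 0.0905    ]
(295.0479221343994, 232.5) [0.62356219 0.12011597 0.0905    ]
tool axes [0.89189948 0.45222497 0.00280905] [ 4.52225469e-01 -8.91903517e-01  4.91195282e-04] [ 2.72753303e-03  8.32227482e-04 -9.99995934e-01]
```

>>> play_rows(
  steps=[
    [0,0,-0.002,0.008,0],
    [0,0,-0.002,0.016,0],
    [0,0,-0.002,0.024,0],
    [0,0,-0.002,0.03,0],
    [0,0,-0.002,0.03,0],
  ],
)

```text
clock: 2.85
position: [0.6125, 0.1305, 0.119]
orientation: [0.0, 0.973, 0.233, -0.001]
force: [0.0, -0.4, 0.2]
opening: -0.0002
finger_force: 0.0
```

>>> play_rows(
  steps=[
    [0,0,0,0.003,0],
    [0,0,0,0.006,0],
    [0,0,0,0.009,0],
    [0,0,0,0.012,0],
    [0,0,0,0.015,0],
  ],
)

```text
clock: 3.35
position: [0.6134, 0.1308, 0.1056]
orientation: [0.0, 0.973, 0.233, 0.0]
force: [-0.6, -0.6, 4.1]
opening: 0.0
finger_force: 1.9
```

Contact is made at about 4 N. I'll keep pushing down slowly.

>>> play_rows(
  steps=[
    [0,0,0,0.003,0],
    [0,0,0,0.006,0],
    [0,0,0,0.009,0],
    [0,0,0,0.012,0],
    [0,0,0,0.015,0],
  ],
)

```text
clock: 3.85
position: [0.6134, 0.1308, 0.0901]
orientation: [0.0, 0.973, 0.233, 0.0]
force: [-1.6, -0.4, 3.0]
opening: 0.0
finger_force: 1.9
```

>>> play_rows(
  steps=[
    [0,0,0,0.001,0],
    [0,0,0,0.002,0],
    [0,0,0,0.003,0],
    [0,0,0,0.003,0],
  ],
)

```text
clock: 4.25
position: [0.6134, 0.1308, 0.0872]
orientation: [0.0, 0.973, 0.233, 0.0]
force: [-0.2, -0.2, 1.4]
opening: -0.0002
finger_force: 1.4
```

>>> play_rows(
  steps=[
    [0,0,0,0.001,0],
    [0,0,0,0.002,0],
    [0,0,0,0.002,0],
  ],
)

```text
clock: 4.55
position: [0.6134, 0.1308, 0.0852]
orientation: [-0.0, 0.973, 0.233, 0.0]
force: [-0.7, -0.0, 3.0]
opening: 0.0001
finger_force: 1.5
```

>>> play_rows(
  steps=[
    [0,0,0,0.0005,0],
    [0,0,0,0.001,0],
    [0,0,0,0.001,0],
  ],
)

```text
clock: 4.85
position: [0.6134, 0.1308, 0.0844]
orientation: [0.0, 0.973, 0.233, 0.0]
force: [-0.7, -1.0, 3.8]
opening: 0.0004
finger_force: 2.1
```

>>> play_rows(
  steps=[
    [0,0,0,0.0005,0],
    [0,0,0,0.001,0],
    [0,0,0,0.001,0],
  ],
)

```text
clock: 5.15
position: [0.6134, 0.1308, 0.0839]
orientation: [0.0, 0.973, 0.233, 0.0]
force: [-1.9, -1.0, 6.7]
opening: 0.0003
finger_force: 3.6
```

>>> play_rows(
  steps=[
    [0,0,0,0.0005,0],
    [0,0,0,0.001,0],
    [0,0,0,0.001,0],
  ],
)

```text
clock: 5.45
position: [0.6134, 0.1308, 0.0834]
orientation: [0.0, 0.973, 0.233, 0.0]
force: [-2.6, -2.0, 9.7]
opening: 0.0002
finger_force: 5.0
```

The force now rises at 6 N/mm, which matches the pad compressing against the hard stop. I'll add one small step to confirm, then withdraw.

>>> play_rows(
  steps=[
    [0,0,0,0.0005,0],
    [0,0,0,0.001,0],
    [0,0,0,0.001,0],
  ],
)

```text
clock: 5.75
position: [0.6134, 0.1309, 0.0829]
orientation: [0.0, 0.973, 0.233, 0.0]
force: [-3.5, -0.9, 13.0]
opening: -0.0001
finger_force: 6.4
```

>>> play_rows(
  steps=[
    [0,0,0,-0.005,0],
    [0,0,0,-0.015,0],
    [0,0,0,-0.035,0],
    [0,0,0,-0.065,0],
    [0,0,0,-0.1,0],
  ],
)

```text
clock: 6.25
position: [0.6122, 0.1304, 0.181]
orientation: [-0.0, 0.973, 0.233, -0.002]
force: [1.0, -1.1, 0.5]
opening: -0.0001
finger_force: 0.0
```

>>> play_rows(
  steps=[
    [0,-0.02,0,-0.02,0],
    [0,-0.05,0,-0.04,0],
    [0,-0.08,0,-0.05,0],
    [0,-0.08,0,-0.05,0],
    [0,-0.08,0,-0.05,0],
  ],
)

```text
clock: 6.75
position: [0.5418, 0.0943, 0.2317]
orientation: [0.0, 0.973, 0.232, 0.0]
force: [1.1, 0.0, 0.1]
opening: -0.0
finger_force: 0.0
```

Run:
```python
from h import *
from workcell import ctrl
d={n:ctrl.get_image(n) for n in("side","scene")}
s=ctrl.read_state();print(s["clock"],s["position"],s["force"])
a=d["side"]["frame"][120:270,200:360];b=d["scene"]["frame"][130:280,210:370]
cv2.imwrite("pics/m2.png",np.hstack([cv2.resize(a,(400,375)),cv2.resize(b,(400,375))])[...,::-1])
u,w=blob(d["scene"],(325,220));v,_=blob(d["side"],(263,238))
print(u,v,tri([ray(d["scene"],u),ray(d["side"],v)]))
```

```text
6.85 [0.54229341 0.09488994 0.23092378] [ 0.44420848  0.99917783 -0.20506171]
[327.31547619 215.10943223] [262.94130013 233.27393273] (array([0.61412221, 0.13111564, 0.06181588]), [np.float64(0.0005610115058737554), np.float64(0.0005610115058736485)])
```

View pics/m2.png

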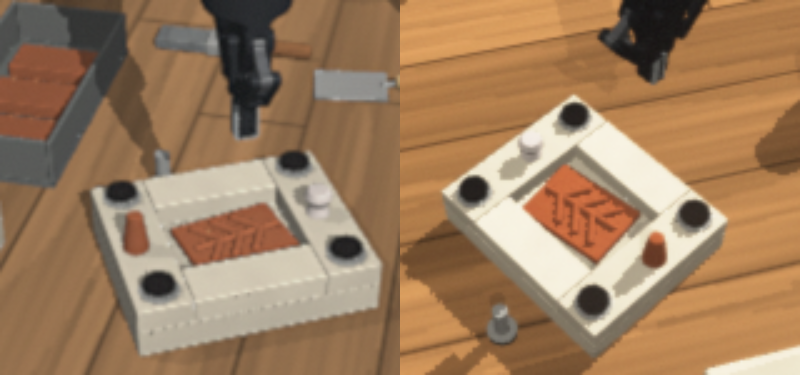

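The pressed pin, at (158,284) in the left crop and (694,213) in the right one, now sits level with the others (z 0.0618 against 0.062). The cone and knob are still in place and the arm is clear.

```bash
python3 -c "from workcell import ctrl;print(ctrl.job_done())"
```

```text
the job is handed in; nothing more can be done
None
```

The proud pin is pressed home (about 13 N at the end, level with the other three in the last images), nothing else was disturbed as far as those images show, the arm is clear, and the job is handed in; the hand-in returned no verdict.

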